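Couple the hand rest to the drawing board

ROBOT

A 6-joint arm with a two-finger parallel gripper is mounted at the origin on the work surface. World frame = base frame: x ahead of the robot, y to its left, z up, the work surface at z = 0. Lengths are in mm, angles in rad, forces in N, time in s.
With the tool pointing down it reaches from about 275 to 875 mm from the base axis. Payload 12.5 kg.
Tool frame: the origin (TCP) lies on the mounting face of the last link; the fingertips stand 173 mm ahead of it and the grasp point (between the pads) lies 155 mm ahead of it; z points along the fingers, y is the line along which they close (so a half turn about z gives the same grasp; the last joint's range is limited). The gripper opens to 85 mm and grips with 20 to 120 N. Pads are 22 mm wide; open, the fingers measure 114 mm over their backs; the gripper's body (76 mm by 85 mm) begins 54 mm behind the grasp point. The pads swing forward as they close: fully open they stand 13 mm farther back than shut.
Start: joints at [-1.23, 0.351, 1.652, -0, 1.139, -0.085], TCP at [227.194, -500.868, 404.69] pointing down, gripper open.
Joint ranges: [-2.75, 2.75], [-0.79, 2.1], [0.01, 2.65], [-1.57, 4.71], [0.07, 3.14], [-2.87, 2.87]. Speed limits (rad/s): [2.22, 2.22, 2.79, 3.14, 3.14, 3.14].

INTERFACE

Orientations are given as [roll, pitch, yaw] about the fixed x, y, z axes, in that order (R = Rz(yaw) Ry(pitch) Rx(roll)).
In Python, from station import arm gives the robot as it stands.
- The arm moves only by the tool carry_out, never from a script. Its argument "plan" is a list of rows, each an object of numbers: "dx", "dy", "dz": the shift along the world's x, y, z in mm; "roll": the turn about the world's z in degrees. A call has 1 to 12 rows; each row shifts and turns the commanded pose from where the row before left it; what a row does not reach is not made up. A row lasts 1/12 s, in which the tool goes at most 41.7 mm and 7.16 degrees, less where a joint would pass 70% of its speed; a pose out of reach is approached as far as the arm can. A call is refused whole if a number of a shift passes 41.7 or a number of a turn 7.16, either way. A call with a gripper value outside its range is refused whole. "claw" is the closure, from -1 (fully open) to 1 (shut), set as the call begins (left out, the last holds). The fingers move at their own pace and stop on an object; the grip force is fixed at half the most. Time passes only in rows, so rows that do not move let the fingers close. It gives the time, the measured TCP pose, the force, the opening and the grip force at its end, in the units of the state.
- arm.observe(): the state, without advancing time (a new reading comes with each control period).
- arm.capture(name): name is "side" or "top"; returns the picture (420x560x3 uint8, red, green, blue); there is no depth.
- arm.camera_params(name): a dict with "vfov" (degrees; the focal length in pixels is half the picture's height over the tangent of half this angle, whatever the lens; pixels are square), "cx", "cy" (the principal point, pixels), "R" (3x3) and "t" (3): a world point X has camera coordinates R X + t. Camera axes: x right, y down, z forward; pixel columns grow to the right and rows downward; lengths in mm; the calibration is good to about 2 mm. A picture is of the moment at which its call begins. camera_params takes no time and is no camera call.
- arm.close_job(): hands the job in; it is judged then, once.
The state is a dict: "t": time; "joints": joint angles; "joint_velocities": joint speeds; "joint_efforts": joint torques, N m; "eef_pos": TCP position; "tcp_rot": TCP orientation; "ft_force": force on the tool from outside, world axes, zero at the start; "wrist_torque": the same for the moment, N m; "gripper_width": opening from 0.0 (shut) to 1.0 (fully open); "finger_force": force on a finger pad.
Only numpy, scipy, OpenCV 4.12 (cv2) and the standard library are available. Lean on these libraries where they do the work, as an engineer would, in place of code of your own. Each camera call takes 0.05 s, during which the arm holds its last target. There are 200 camera calls.

TASK

Couple the hand rest to the steel ball on the drawing board: swing its locking handle fully up, set its socket down over the ball with its foot standing on the round cork patch, then press the handle all the way down to lock it. Set the rest down gently rather than dropping it, keep it upright, and leave the tape roll, ink jar and paint tin where they are.

Things in the scene. Friction and masses are not known exactly. Their poses are not given: they have to be found in the camera images.
- rest: The loose hand rest, about 0.75 kg: ball socket at one end, wooden bar, foot at the other end. Origin: under the socket's centre, in the plane of its underside. z up; -y along the bar to the foot; +y the other way, where the handle lies. It stands flat on the bench at the start. Sites on it, except handle_grip, share its axes.
- bar_grip (a point): Balance point of the hand rest, where to grip it: on the centre line of its wooden bar, half-way up, 43 mm above the rest's underside, 75 mm from the socket's centre line towards -y. The bar is 28 mm wide (along x), 14 mm thick, and reaches from 24 to 229 mm from the socket's centre line; under it the space is 36 mm high, empty up to the foot.
- socket (a point): Centre of the rest's ball socket: the place where the ball's centre lies when the socket is home. The socket is a downward-open eight-sided aluminium housing, 54 mm across, 52 mm high, inside 40 mm across the flats, its mouth on the rest's underside 26 mm below this point, its inner roof 18 mm above this point.
- foot (a point): Centre of the underside of the rest's foot (rubber sole 56 mm along x, 22 mm along y), level with the socket's mouth, 200 mm from the socket's centre line towards -y.
- hinge (a point): Point on the rest on the handle's hinge axis, 28 mm from the socket's centre line towards +y, 24 mm higher than socket. The hinge axis is the rest's x axis.
- handle_grip (a point): Centre of the black cross grip at the free end of the handle: a cylinder 20 mm in diameter, 28 mm long along the hinge axis. With the handle down it lies 90 mm towards +y from the hinge and 10 mm higher; it swings up and over towards the socket in a circle about the hinge, and this point turns with it. A flat steel lever, 14 mm wide, 6 mm thick, joins it to the hinge.
- handle (a joint): Angle of the locking handle, rad: 0 fully down (locked), 1.1 fully up (stop). It stays where it is left (light friction, about 1 N at the grip). A latch fixed to it stands in the socket's mouth when it is down, so that the ball can neither enter nor leave; from about 0.6 up the way is clear.
- board: The fixed plywood drawing board, 290 by 150 mm, 8 mm thick, with the ball near one end and the cork patch near the other. Origin: on the bench under the ball. z up; its length along y, -y from the ball to the cork patch.
- ball (a point): Centre of the fixed steel ball, 36 mm in diameter, on a 16 mm neck, 38 mm above the bench; it has the board's axes.
- cork_patch (a point): Centre of the upper face of the round cork patch on the board, 76 mm in diameter, 10 mm above the bench, 200 mm from the ball. With the foot here and the ball home, the rest's socket end stands 2 mm higher than its foot (slope about 0.01 rad).
- tape_center (a point): Centre (half-way up) of a loose roll of blue tape, 96 mm across, 40 mm high. Leave alone.
- ink_center (a point): Centre (half-way up) of a loose glass ink jar, 56 mm across, 65 mm high. Leave alone.
- tin_center (a point): Centre (half-way up) of a loose bare-metal paint tin, 68 mm across, 75 mm high. Leave alone.

How it is judged:
By the outcome, as a careful person would: the job done as asked, in the order asked, and still so for the second after the job is handed in, with the robot touching nothing.
It also fails if it takes over 67 s, if anything falls off the work surface, if the arm or the gripper's body presses on something with over 40 N, if the wrist force passes 120 N, or if a joint passes its speed limit or range.

## Working session

There is one attempt and no reset: what is moved stays moved. The work goes in short steps, Python scripts to look and compute and a tool call to move; the robot and the scene stay as the last step left them, time stands still between calls to the robot, and variables do not carry over. Pictures are saved under pics/ and viewed, at most 10 in all, crops included, and the job is handed in when it is done.

Besides the shell and the picture viewer there is one more tool, called after ">>>" by a JSON object that holds its "fn" and its "kwargs", one argument or row to a line. carry_out: Moves the arm, as the interface text tells. Its arguments: {"type":"object","properties":{"plan":{"type":"array","items":{"type":"object","properties":{"dx":{"type":"number"},"dy":{"type":"number"},"dz":{"type":"number"},"roll":{"type":"number"}}}},"claw":{"type":"number"}},"required":["plan"]}

```bash
mkdir -p pics; python3 - <<'E'
from station import arm
import cv2
for n in("side","top"):
    cv2.imwrite(f"pics/{n}0.png",cv2.resize(arm.capture(n)[:,:,::-1],(784,588),interpolation=cv2.INTER_CUBIC))
    print(n,arm.camera_params(n))
s=arm.observe();print(s)
E
```

```text
side {'vfov': 42.66706380389391, 'cx': 275.0098257979011, 'cy': 209.06415829772604, 'R': array([[-0.99748514, -0.06940027, -0.01438754],
       [-0.03663425,  0.67862062, -0.7335748 ],
       [ 0.06067397, -0.73120288, -0.67945641]]), 't': array([ 557.69773222,   89.6554609 , 1149.64961759])}
top {'vfov': 44.37868368269631, 'cx': 282.35363555674667, 'cy': 207.87232784781833, 'R': array([[ 0.01522715, -0.99984145,  0.00923125],
       [-0.98712221, -0.0165025 , -0.15911445],
       [ 0.15924156, -0.00668951, -0.98721698]]), 't': array([ -47.67916551,  554.34483792, 1483.74978329])}
{'t': 0.1, 'joints': array([-1.22958106e+00,  3.51199802e-01,  1.65231301e+00, -2.87692066e-05,
        1.13910479e+00, -8.46313155e-02]), 'joint_velocities': array([-0.00047144, -0.00125029, -0.00188419, -0.00050146,  0.00218845,
        0.00043008]), 'joint_efforts': array([ 6.44092397e-04, -5.06839299e+01, -2.91878307e+01, -6.20372430e-05,
        2.72600140e-03, -8.61642235e-06]), 'eef_pos': array([ 227.17227273, -500.7817925 ,  404.22050693]), 'tcp_rot': array([-3.14056917e+00, -6.06147588e-05,  4.25858602e-01]), 'ft_force': array([-0.69342882,  0.32853734,  0.77354645]), 'wrist_torque': array([ 0.00412504, -0.00110221,  0.01787693]), 'finger_force': 0.0, 'gripper_width': 0.9970423266431997}
```

View pics/top0.png

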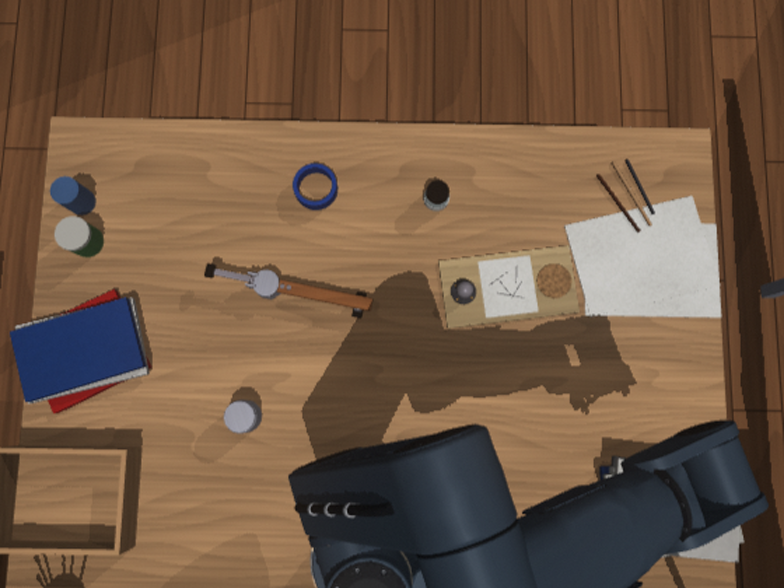

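View pics/side0.png

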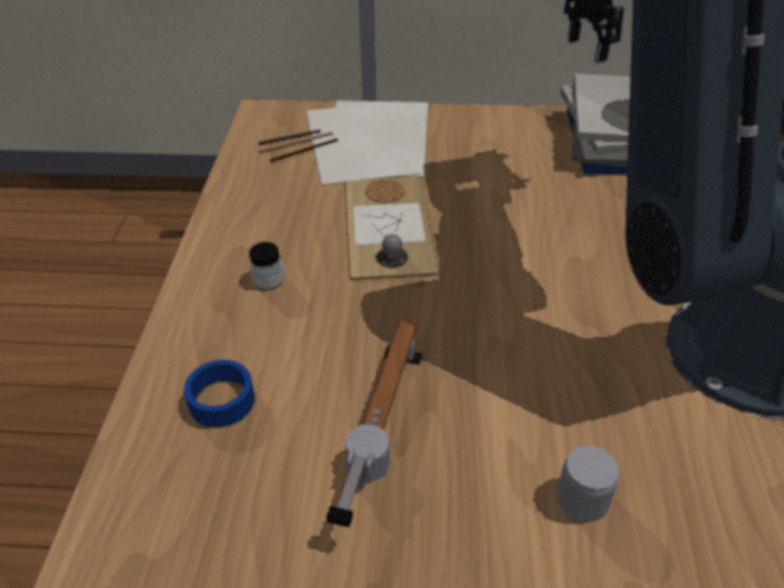

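The top view shows the rest (enlarged pixels: socket at about (265,283), handle grip (210,270), foot (360,303)) and the board (ball (463,290), cork (553,280)). The side view shows the same layout, and the rest is clear of the tape, ink jar and tin. Next I'll take enlarged crops of both.

```bash
cat > h.py <<'E'
import numpy as np,cv2
from station import arm
def crop(img,x0,y0,w,h,k):
    c=cv2.resize(np.ascontiguousarray(img[y0:y0+h,x0:x0+w,::-1]),None,fx=k,fy=k,interpolation=cv2.INTER_CUBIC)
    for i in range(0,w,10):
        cv2.line(c,(i*k,0),(i*k,4 if i%50 else 12),(0,255,255),1)
        if i%20==0: cv2.putText(c,str(x0+i),(i*k,22),0,.35,(0,255,255),1)
    for j in range(0,h,10):
        cv2.line(c,(0,j*k),(4,j*k),(0,255,255),1)
        if j%20==0: cv2.putText(c,str(y0+j),(6,j*k+4),0,.35,(0,255,255),1)
    return c
def P(n):
    p=arm.camera_params(n);return p,210/np.tan(np.radians(p["vfov"]/2))
def proj(n,X):
    p,f=P(n);c=p["R"]@np.asarray(X,float)+p["t"];return np.array([p["cx"],p["cy"]])+f*c[:2]/c[2]
def onz(n,uv,z):
    p,f=P(n);d=p["R"].T@np.array([(uv[0]-p["cx"])/f,(uv[1]-p["cy"])/f,1]);o=-p["R"].T@p["t"]
    return o+d*(z-o[2])/d[2]
E
python3 - <<'E'
from h import *
t=arm.capture("top");s=arm.capture("side")
a=crop(t,140,180,133,50,6);b=crop(t,303,170,133,50,6)
cv2.imwrite("pics/ct.png",np.vstack([a,b])[:, :800])
a=crop(s,226,225,80,150,4);b=crop(s,236,115,80,90,4)
b=np.vstack([b,np.zeros((240,320,3),np.uint8)])
cv2.imwrite("pics/cs.png",np.hstack([a,b]))
E
```

```text
(no output)
```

View pics/ct.png

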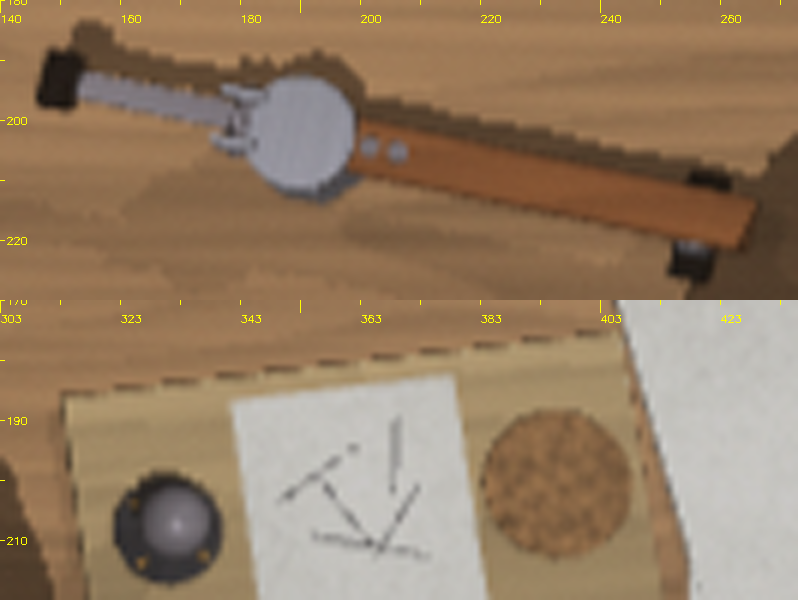

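View pics/cs.png

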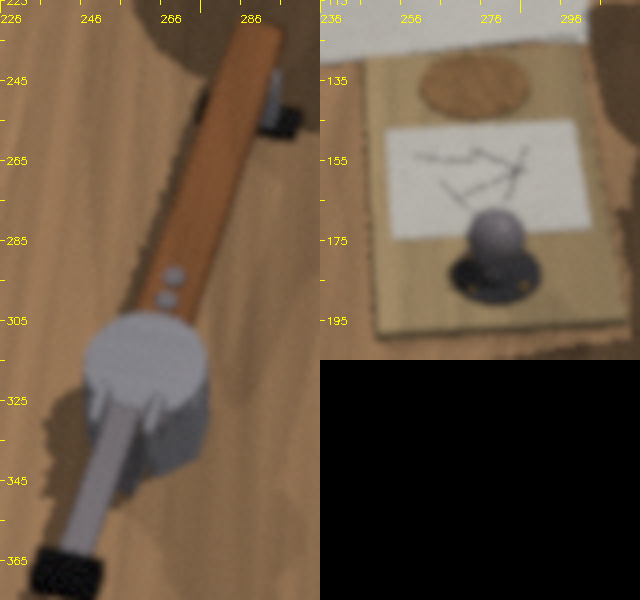

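The crops show, in the original pixels:

| Feature | Top | Side |
|---|---|---|
| Cap | (189.5,201.9) | (262.1,315.1) |
| Bar end | (264.0,217.1) | (290.6,231.4) |
| Grip | (150,193) | (242.4,367.9) |
| Ball | (332.1,206.4) | (279.6,173.6) |
| Cork | (395.4,200.1) | (274.4,136.1) |

Next I'll fit both poses to these points.

```bash
cat >> h.py <<'E'
from scipy.optimize import least_squares
def fit(obs,x0):
    # obs: (cam,(u,v),(lx,ly,lz)); pose x,y,yaw with z=0
    def W(p,l):
        c,s=np.cos(p[2]),np.sin(p[2]);return np.array([p[0]+c*l[0]-s*l[1],p[1]+s*l[0]+c*l[1],l[2]])
    r=lambda p:np.concatenate([proj(n,W(p,l))-uv for n,uv,l in obs])
    q=least_squares(r,x0,x_scale=[1,1,.01]);return q.x,r(q.x).reshape(-1,2).round(2)
E
python3 - <<'E'
from h import *
O={"cap":((189.5,201.9),(262.1,315.1),(0,0,52)),"end":((264,217.1),(290.6,231.4),(0,-229,50)),"grip":((150,193),(242.4,367.9),(0,118,62)),
"ball":((332.1,206.4),(279.6,173.6),(0,0,38)),"cork":((395.4,200.1),(274.4,136.1),(0,-200,10))}
for k,(a,b,l) in O.items(): print(k,onz("top",a,l[2]).round(1),onz("side",b,l[2]).round(1))
for ks in(("cap","end","grip"),("ball","cork")):
    for cams in((0,),(1,),(0,1)):
        o=[(("top","side")[i],O[k][i],O[k][2]) for k in ks for i in cams]
        x0=[*onz("top",O[ks[0]][0],40)[:2],3.0]
        print(ks,cams,*fit(o,x0))
E
```

```text
cap [567.1 235.8  52. ] [565.3 237.9  52. ]
end [525.7  14.9  50. ] [524.1  19.6  50. ]
grip [590.  351.2  62. ] [587.6 352.2  62. ]
ball [ 563.  -187.3   38. ] [ 560.5 -186.6   38. ]
cork [ 590.4 -383.5   10. ] [ 587.1 -381.    10. ]
('cap', 'end', 'grip') (0,) [ 5.67928531e+02  2.36972342e+02 -1.88779063e-01] [[-0.38 -0.27]
 [ 0.97  0.27]
 [-0.58 -0.03]]
('cap', 'end', 'grip') (1,) [565.71948138 238.27046883   6.09738689] [[-0.27  0.18]
 [ 0.46 -2.12]
 [-0.12  1.13]]
('cap', 'end', 'grip') (0, 1) [566.32127428 237.77133515   6.09714966] [[-0.68  0.26]
 [-0.58 -0.07]
 [ 0.73  0.6 ]
 [ 0.21 -2.3 ]
 [-0.91  0.61]
 [-0.47  0.84]]
('ball', 'cork') (0,) [ 5.62887471e+02 -1.86376135e+02  1.38847749e-01] [[-0.31  0.04]
 [ 0.32 -0.05]]
('ball', 'cork') (1,) [ 559.51647751 -404.48296604    3.00153147] [[  5.44 -50.8 ]
 [ -5.08  40.89]]
('ball', 'cork') (0, 1) [ 5.61336835e+02 -1.85945885e+02  1.37575269e-01] [[-0.45  0.55]
 [-0.38  0.15]
 [ 0.2   0.53]
 [-0.52 -0.68]]
```

>>> {"fn": "carry_out", "kwargs": {
  "claw": -1,
  "plan": [
    {"dx": 15,"dy": 35.5,"dz": -3,"roll": 2.3},
    {"dx": 15,"dy": 35.5,"dz": -3,"roll": 2.3},
    {"dx": 15,"dy": 35.5,"dz": -3,"roll": 2.3},
    {"dx": 15,"dy": 35.5,"dz": -3,"roll": 2.3},
    {"dx": 15,"dy": 35.5,"dz": -3,"roll": 2.3},
    {"dx": 15,"dy": 35.5,"dz": -3,"roll": 2.3},
    {"dx": 15,"dy": 35.5,"dz": -3,"roll": 2.3},
    {"dx": 15,"dy": 35.5,"dz": -3,"roll": 2.3},
    {"dx": 15,"dy": 35.5,"dz": -3,"roll": 2.3},
    {"dx": 15,"dy": 35.5,"dz": -3,"roll": 2.3},
    {"dx": 15,"dy": 35.5,"dz": -3,"roll": 2.3},
    {"dx": 15,"dy": 35.5,"dz": -3,"roll": 2.3}
  ]
}}

```text
t: 1.2
eef_pos: [407.4, -72.9, 368.7]
tcp_rot: [3.141, -0.0, 0.909]
ft_force: [1.3, -1.0, -0.2]
gripper_width: 0.995
finger_force: 0.0
```

>>> {"fn": "carry_out", "kwargs": {
  "plan": [
    {"dx": 15,"dy": 35.5,"dz": -3,"roll": 2.3},
    {"dx": 15,"dy": 35.5,"dz": -3,"roll": 2.3},
    {"dx": 15,"dy": 35.5,"dz": -3,"roll": 2.3},
    {"dx": 15,"dy": 35.5,"dz": -3,"roll": 2.3},
    {"dx": 15,"dy": 35.5,"dz": -3,"roll": 2.3},
    {"dx": 15,"dy": 35.5,"dz": -3,"roll": 2.3},
    {"dx": 15,"dy": 35.5,"dz": -3,"roll": 2.3},
    {"dx": 15,"dy": 35.5,"dz": -3,"roll": 2.3},
    {"dx": 15,"dy": 35.5,"dz": -3,"roll": 2.3},
    {"dx": 15,"dy": 35.5,"dz": -3,"roll": 2.3},
    {"dx": 15,"dy": 35.5,"dz": -3,"roll": 2.3},
    {}
  ]
}}

```text
invalid input at $.plan[11]: expected keys dx, dy, dz, roll
```

>>> {"fn": "carry_out", "kwargs": {
  "plan": [
    {"dx": 15.1,"dy": 35.5,"dz": -5.5,"roll": 2.3},
    {"dx": 15.1,"dy": 35.5,"dz": -5.5,"roll": 2.3},
    {"dx": 15.1,"dy": 35.5,"dz": -5.5,"roll": 2.3},
    {"dx": 15.1,"dy": 35.5,"dz": -5.5,"roll": 2.3},
    {"dx": 15.1,"dy": 35.5,"dz": -5.5,"roll": 2.3},
    {"dx": 15.1,"dy": 35.5,"dz": -5.5,"roll": 2.3},
    {"dx": 15.1,"dy": 35.5,"dz": -5.5,"roll": 2.3},
    {"dx": 15.1,"dy": 35.5,"dz": -5.5,"roll": 2.3},
    {"dx": 15.1,"dy": 35.5,"dz": -5.5,"roll": 2.3},
    {"dx": 15.1,"dy": 35.5,"dz": -5.5,"roll": 2.3},
    {"dx": 15.1,"dy": 35.5,"dz": -5.5,"roll": 2.2},
    {"dx": 15.1,"dy": 35.5,"dz": -5.5,"roll": 2.0}
  ]
}}

```text
t: 2.2
eef_pos: [588.7, 353.1, 302.1]
tcp_rot: [-3.141, 0.0, 1.384]
ft_force: [0.7, 0.3, 1.7]
gripper_width: 1.001
finger_force: 0.0
```

>>> {"fn": "carry_out", "kwargs": {
  "plan": [
    {"dx": 0,"dy": 0,"dz": 0,"roll": 0},
    {"dx": 0,"dy": 0,"dz": 0,"roll": 0},
    {"dx": 0,"dy": 0,"dz": 0,"roll": 0}
  ]
}}

```text
t: 2.45
eef_pos: [588.2, 350.8, 302.2]
tcp_rot: [-3.141, 0.001, 1.382]
ft_force: [0.0, -0.5, 0.0]
gripper_width: 1.0
finger_force: 0.0
```

>>> {"fn": "carry_out", "kwargs": {
  "plan": [
    {"dx": 0.2,"dy": 1.5,"dz": -20,"roll": 0},
    {"dx": 0,"dy": 0,"dz": -20,"roll": 0},
    {"dx": 0,"dy": 0,"dz": -20,"roll": 0},
    {"dx": 0,"dy": 0,"dz": -15,"roll": 0},
    {"dx": 0,"dy": 0,"dz": -12,"roll": 0},
    {"dx": 0,"dy": 0,"dz": 0,"roll": 0}
  ]
}}

```text
t: 2.95
eef_pos: [588.1, 351.7, 213.5]
tcp_rot: [-3.139, 0.002, 1.381]
ft_force: [0.2, 1.1, -0.4]
gripper_width: 0.997
finger_force: 0.0
```

>>> {"fn": "carry_out", "kwargs": {
  "claw": 1,
  "plan": [
    {"dx": 0,"dy": 0,"dz": 0,"roll": 0},
    {"dx": 0,"dy": 0,"dz": 0,"roll": 0},
    {"dx": 0,"dy": 0,"dz": 0,"roll": 0},
    {"dx": 0,"dy": 0,"dz": 0,"roll": 0},
    {"dx": 0,"dy": 0,"dz": 0,"roll": 0},
    {"dx": 0,"dy": 0,"dz": 0,"roll": 0},
    {"dx": 0,"dy": 0,"dz": 0,"roll": 0},
    {"dx": 0,"dy": 0,"dz": 0,"roll": 0}
  ]
}}

```text
t: 3.62
eef_pos: [588.7, 352.8, 216.1]
tcp_rot: [3.141, -0.001, 1.382]
ft_force: [-0.1, 2.0, 2.6]
gripper_width: 0.317
finger_force: 61.1
```

>>> {"fn": "carry_out", "kwargs": {
  "plan": [
    {"dx": -0.3,"dy": -1.6,"dz": 9.8,"roll": 0},
    {"dx": -0.5,"dy": -2.7,"dz": 9.6,"roll": 0},
    {"dx": -0.7,"dy": -3.7,"dz": 9.2,"roll": 0},
    {"dx": -0.9,"dy": -4.7,"dz": 8.8,"roll": 0},
    {"dx": -1.1,"dy": -5.6,"dz": 8.2,"roll": 0},
    {"dx": 0,"dy": 0,"dz": 0,"roll": 0}
  ]
}}

```text
t: 4.12
eef_pos: [585.3, 333.3, 263.5]
tcp_rot: [3.14, -0.001, 1.381]
ft_force: [-0.6, -0.7, -5.4]
gripper_width: 0.315
finger_force: 59.5
```

>>> {"fn": "carry_out", "kwargs": {
  "plan": [
    {"dx": -1.2,"dy": -6.4,"dz": 7.5,"roll": 0},
    {"dx": -1.4,"dy": -7.2,"dz": 6.8,"roll": 0},
    {"dx": -1.5,"dy": -7.9,"dz": 5.9,"roll": 0},
    {"dx": -1.6,"dy": -8.5,"dz": 5,"roll": 0},
    {"dx": 0,"dy": 0,"dz": 0,"roll": 0}
  ]
}}

```text
t: 4.53
eef_pos: [579.4, 302.6, 287.7]
tcp_rot: [3.141, 0.0, 1.381]
ft_force: [-0.2, -0.8, -5.0]
gripper_width: 0.316
finger_force: 59.5
```

>>> {"fn": "carry_out", "kwargs": {
  "plan": [
    {"dx": -0.9,"dy": -4.5,"dz": 2.2,"roll": 0},
    {"dx": -0.8,"dy": -4.4,"dz": 1.8,"roll": 0},
    {"dx": 0,"dy": 0,"dz": 0,"roll": 0},
    {"dx": 0,"dy": 0,"dz": 0,"roll": 0}
  ]
}}

```text
t: 4.87
eef_pos: [577.6, 295.2, 290.3]
tcp_rot: [-3.141, 0.001, 1.382]
ft_force: [-0.6, -1.1, -6.0]
gripper_width: 0.317
finger_force: 59.5
```

```bash
python3 - <<'E'
from h import *
s=arm.capture("side")
t=arm.capture("top")
a=crop(s,210,215,110,145,4);b=crop(t,140,180,90,60,4)
b=np.vstack([b,np.zeros((a.shape[0]-b.shape[0],b.shape[1],3),np.uint8)])
cv2.imwrite("pics/up.png",np.hstack([a,b])[:, :800])
E
```

```text
(no output)
```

View pics/up.png

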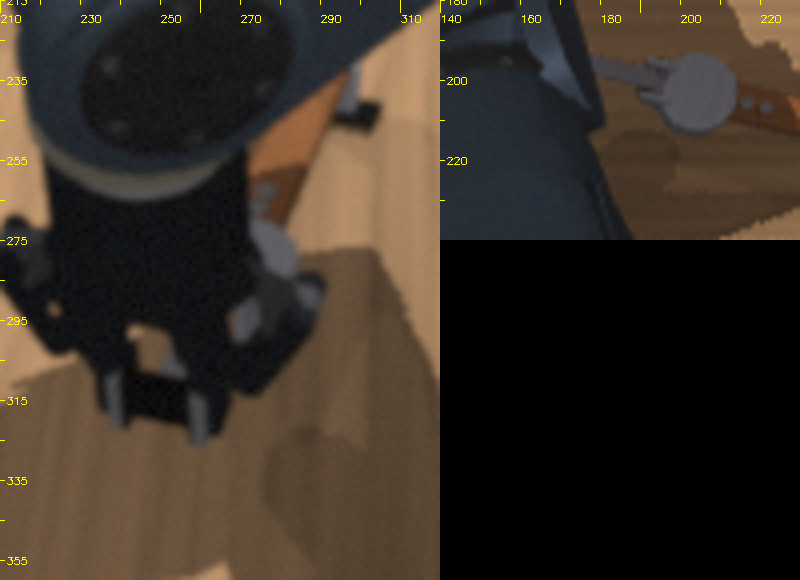

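The rest followed the grip instead of the handle turning: the cap moved to top pixel (202,203) and the vertical force is about 6 N. The firm grip resists rotation. I'll lower it straight back down, then try a much lighter grip.

>>> {"fn": "carry_out", "kwargs": {
  "plan": [
    {"dx": 0.3,"dy": 1.5,"dz": -7,"roll": 0},
    {"dx": 0.3,"dy": 1.4,"dz": -7,"roll": 0},
    {"dx": 0.2,"dy": 1.3,"dz": -7,"roll": 0},
    {"dx": 0.2,"dy": 1.1,"dz": -7,"roll": 0},
    {"dx": 0.2,"dy": 1,"dz": -7,"roll": 0},
    {"dx": 0.2,"dy": 0.8,"dz": -7,"roll": 0},
    {"dx": 0.1,"dy": 0.6,"dz": -7,"roll": 0},
    {"dx": 0.1,"dy": 0.4,"dz": -7,"roll": 0},
    {"dx": 0,"dy": 0.2,"dz": -7,"roll": 0},
    {"dx": 0,"dy": 0,"dz": -5,"roll": 0},
    {"dx": 0,"dy": 0,"dz": 0,"roll": 0}
  ]
}}

```text
t: 5.88
eef_pos: [579.9, 304.5, 223.1]
tcp_rot: [3.139, -0.002, 1.383]
ft_force: [1.7, 6.5, 4.9]
gripper_width: 0.312
finger_force: 61.4
```

```bash
python3 - <<'E'
from h import *
s=arm.observe();print({k:np.round(s[k],3) for k in("eef_pos","ft_force","wrist_torque")})
s=arm.capture("side")
t=arm.capture("top")
a=crop(s,210,215,110,145,4);b=crop(t,140,180,90,60,4)
b=np.vstack([b,np.zeros((a.shape[0]-b.shape[0],b.shape[1],3),np.uint8)])
cv2.imwrite("pics/dn.png",np.hstack([a,b])[:, :800])
E
```

```text
{'eef_pos': array([579.876, 304.472, 223.064]), 'ft_force': array([1.671, 6.548, 4.897]), 'wrist_torque': array([ 0.414, -0.069, -0.049])}
```

View pics/dn.png

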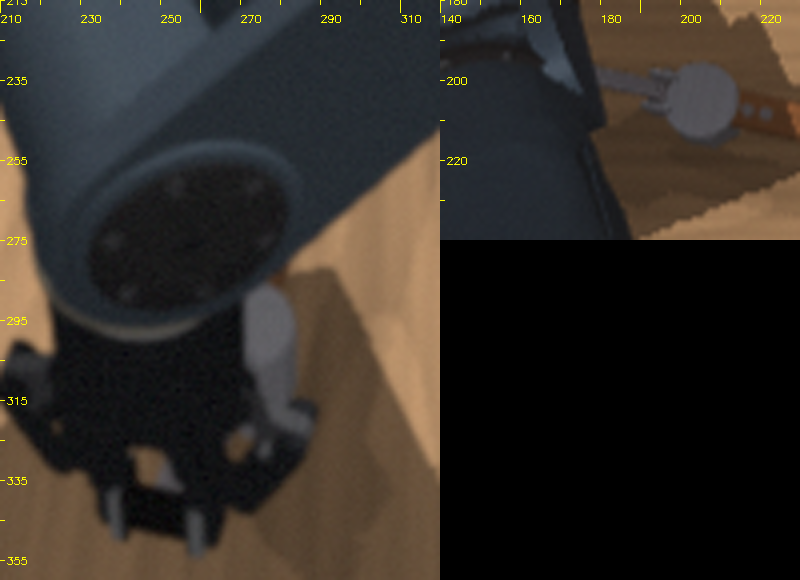

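The rest is back on the bench (cap at top pixel (202,205)), with a small residual push. I'll try the lightest closure that still touches the grip.

>>> {"fn": "carry_out", "kwargs": {
  "claw": 0.3,
  "plan": [
    {"dx": 0,"dy": 0,"dz": 0,"roll": 0},
    {"dx": 0,"dy": 0,"dz": 0,"roll": 0},
    {"dx": 0,"dy": 0,"dz": 0,"roll": 0},
    {"dx": 0,"dy": 0,"dz": 0,"roll": 0}
  ]
}}

```text
t: 6.32
eef_pos: [579.3, 303.6, 222.4]
tcp_rot: [-3.141, 0.0, 1.382]
ft_force: [0.4, 0.8, 0.1]
gripper_width: 0.348
finger_force: 0.0
```

>>> {"fn": "carry_out", "kwargs": {
  "claw": 0.4,
  "plan": [
    {"dx": 0,"dy": 0,"dz": 0,"roll": 0},
    {"dx": 0,"dy": 0,"dz": 0,"roll": 0},
    {"dx": 0,"dy": 0,"dz": 0,"roll": 0}
  ]
}}

```text
t: 6.57
eef_pos: [579.3, 303.6, 222.5]
tcp_rot: [3.142, 0.0, 1.382]
ft_force: [0.4, -1.2, 0.1]
gripper_width: 0.317
finger_force: 58.9
```

>>> {"fn": "carry_out", "kwargs": {
  "claw": 0.36,
  "plan": [
    {"dx": 0,"dy": 0,"dz": 0,"roll": 0},
    {"dx": 0,"dy": 0,"dz": 0,"roll": 0},
    {"dx": 0,"dy": 0,"dz": 0,"roll": 0}
  ]
}}

```text
t: 6.82
eef_pos: [579.3, 303.6, 222.4]
tcp_rot: [-3.142, 0.0, 1.382]
ft_force: [0.2, -2.4, -0.8]
gripper_width: 0.319
finger_force: 31.6
```

>>> {"fn": "carry_out", "kwargs": {
  "claw": 0.37,
  "plan": [
    {"dx": 0,"dy": 0,"dz": 0,"roll": 0},
    {"dx": 0,"dy": 0,"dz": 0,"roll": 0},
    {"dx": 0,"dy": 0,"dz": 0,"roll": 0}
  ]
}}

```text
t: 7.07
eef_pos: [579.3, 303.6, 222.4]
tcp_rot: [-3.142, 0.0, 1.382]
ft_force: [0.2, -1.2, -0.3]
gripper_width: 0.321
finger_force: 31.6
```

Partial closure does reduce the force, so I'll go lighter.

>>> {"fn": "carry_out", "kwargs": {
  "claw": 0.345,
  "plan": [
    {"dx": 0,"dy": 0,"dz": 0,"roll": 0},
    {"dx": 0,"dy": 0,"dz": 0,"roll": 0},
    {"dx": 0,"dy": 0,"dz": 0,"roll": 0}
  ]
}}

```text
t: 7.32
eef_pos: [579.2, 303.7, 222.4]
tcp_rot: [-3.141, 0.0, 1.382]
ft_force: [1.4, -2.2, -0.8]
gripper_width: 0.327
finger_force: 1.7
```

>>> {"fn": "carry_out", "kwargs": {
  "claw": 0.35,
  "plan": [
    {"dx": 0,"dy": 0,"dz": 0,"roll": 0},
    {"dx": 0,"dy": 0,"dz": 0,"roll": 0},
    {"dx": 0,"dy": 0,"dz": 0,"roll": 0}
  ]
}}

```text
t: 7.57
eef_pos: [579.2, 303.7, 222.4]
tcp_rot: [-3.141, 0.0, 1.382]
ft_force: [0.0, -3.0, -1.7]
gripper_width: 0.33
finger_force: 6.5
```

>>> {"fn": "carry_out", "kwargs": {
  "plan": [
    {"dx": -0.2,"dy": -1.1,"dz": 4.6,"roll": 0},
    {"dx": -0.2,"dy": -1.2,"dz": 4.5,"roll": 0},
    {"dx": -0.3,"dy": -1.5,"dz": 4.5,"roll": 0},
    {"dx": -0.3,"dy": -1.6,"dz": 4.4,"roll": 0},
    {"dx": -0.4,"dy": -2,"dz": 4.3,"roll": 0},
    {"dx": -0.4,"dy": -2.1,"dz": 4.2,"roll": 0},
    {"dx": 0,"dy": 0,"dz": 0,"roll": 0}
  ]
}}

```text
t: 8.15
eef_pos: [577.6, 293.9, 250.1]
tcp_rot: [3.141, -0.001, 1.382]
ft_force: [-1.2, 1.4, 0.2]
gripper_width: 0.329
finger_force: 6.7
```

```bash
python3 - <<'E'
from h import *
s=arm.observe();print({k:np.round(s[k],3) for k in("eef_pos","ft_force","wrist_torque","finger_force")})
s=arm.capture("side")
t=arm.capture("top")
a=crop(s,210,215,110,145,4);b=crop(t,140,180,90,60,4)
b=np.vstack([b,np.zeros((a.shape[0]-b.shape[0],b.shape[1],3),np.uint8)])
cv2.imwrite("pics/dn2.png",np.hstack([a,b])[:, :800])
E
```

```text
{'eef_pos': array([577.631, 293.92 , 250.129]), 'ft_force': array([-1.201,  1.393,  0.215]), 'wrist_torque': array([ 0.04 ,  0.251, -0.025]), 'finger_force': np.float64(6.739)}
```

View pics/dn2.png

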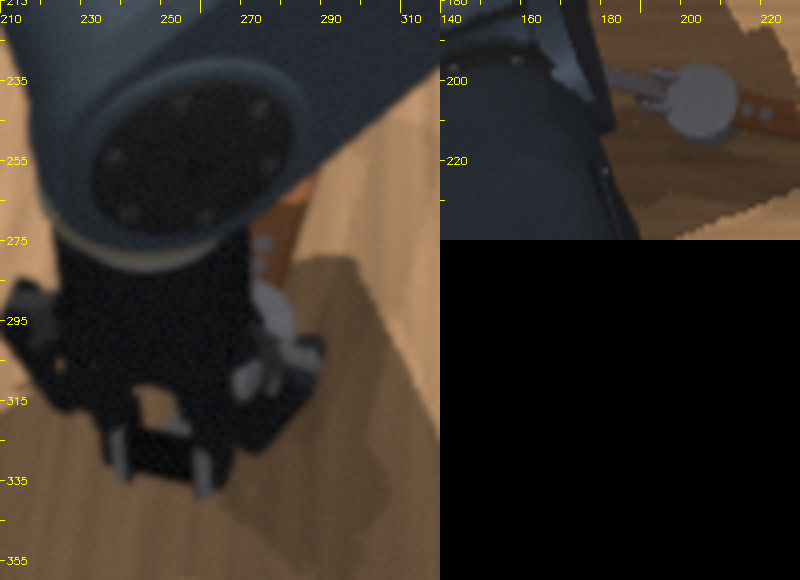

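The grip rises with the fingers while the cap stays at top pixel (202,205), and the forces are near zero. The handle is turning, so I'll continue the arc.

>>> {"fn": "carry_out", "kwargs": {
  "plan": [
    {"dx": -0.5,"dy": -2.4,"dz": 4,"roll": 0},
    {"dx": -0.5,"dy": -2.5,"dz": 4,"roll": 0},
    {"dx": -0.5,"dy": -2.8,"dz": 3.8,"roll": 0},
    {"dx": -0.6,"dy": -3,"dz": 3.7,"roll": 0},
    {"dx": -0.6,"dy": -3.1,"dz": 3.4,"roll": 0},
    {"dx": -0.6,"dy": -3.3,"dz": 3.4,"roll": 0},
    {"dx": -0.7,"dy": -3.5,"dz": 3.1,"roll": 0},
    {"dx": -0.7,"dy": -3.7,"dz": 3,"roll": 0},
    {"dx": -0.7,"dy": -3.8,"dz": 2.7,"roll": 0},
    {"dx": -0.7,"dy": -4,"dz": 2.6,"roll": 0},
    {"dx": 0,"dy": 0,"dz": 0,"roll": 0}
  ]
}}

```text
t: 9.17
eef_pos: [571.4, 261.4, 283.3]
tcp_rot: [3.141, 0.0, 1.382]
ft_force: [0.5, -0.7, 1.7]
gripper_width: 0.33
finger_force: 6.6
```

>>> {"fn": "carry_out", "kwargs": {
  "plan": [
    {"dx": -0.8,"dy": -4.1,"dz": 2.3,"roll": 0},
    {"dx": -0.8,"dy": -4.1,"dz": 2.2,"roll": 0},
    {"dx": -0.6,"dy": -3.1,"dz": 1.4,"roll": 0},
    {"dx": -0.6,"dy": -3.1,"dz": 1.3,"roll": 0},
    {"dx": 0,"dy": 0,"dz": 0,"roll": 0},
    {"dx": 0,"dy": 0,"dz": 0,"roll": 0}
  ]
}}

```text
t: 9.67
eef_pos: [568.6, 247.5, 290.0]
tcp_rot: [3.142, 0.0, 1.382]
ft_force: [1.7, -1.4, -0.2]
gripper_width: 0.328
finger_force: 6.5
```

>>> {"fn": "carry_out", "kwargs": {
  "plan": [
    {"dx": -0.5,"dy": -2.5,"dz": 0.8,"roll": 0},
    {"dx": -0.3,"dy": -1.5,"dz": 0.4,"roll": 0},
    {"dx": 0,"dy": 0,"dz": 0,"roll": 0},
    {"dx": 0,"dy": 0,"dz": 0,"roll": 0}
  ]
}}

```text
t: 10.0
eef_pos: [567.6, 243.6, 290.9]
tcp_rot: [-3.141, 0.001, 1.382]
ft_force: [-0.5, -0.8, -0.3]
gripper_width: 0.327
finger_force: 6.4
```

>>> {"fn": "carry_out", "kwargs": {
  "plan": [
    {"dx": -0.3,"dy": -1.5,"dz": 0.4,"roll": 0},
    {"dx": -0.3,"dy": -1.5,"dz": 0.4,"roll": 0},
    {"dx": 0,"dy": 0,"dz": 0,"roll": 0},
    {"dx": 0,"dy": 0,"dz": 0,"roll": 0}
  ]
}}

```text
t: 10.33
eef_pos: [567.0, 240.5, 291.5]
tcp_rot: [-3.141, 0.001, 1.382]
ft_force: [-0.2, -1.0, -5.9]
gripper_width: 0.326
finger_force: 6.0
```

>>> {"fn": "carry_out", "kwargs": {
  "claw": -1,
  "plan": [
    {"dx": 0,"dy": 0,"dz": 0,"roll": 0},
    {"dx": 0,"dy": 0,"dz": 0,"roll": 0},
    {"dx": 0,"dy": 0,"dz": 0,"roll": 0},
    {"dx": 0,"dy": 0,"dz": 15,"roll": 0},
    {"dx": 0,"dy": 0,"dz": 25,"roll": 0},
    {"dx": 0,"dy": 0,"dz": 25,"roll": 0},
    {"dx": -10,"dy": -20,"dz": 0,"roll": 0},
    {"dx": -25,"dy": -32,"dz": 0,"roll": 0},
    {"dx": -25,"dy": -32,"dz": 0,"roll": 0},
    {"dx": -25,"dy": -32,"dz": 0,"roll": 0},
    {"dx": -25,"dy": -32,"dz": 0,"roll": 0},
    {"dx": -25,"dy": -32,"dz": 0,"roll": 0}
  ]
}}

```text
t: 11.33
eef_pos: [430.8, 59.7, 357.2]
tcp_rot: [3.141, -0.0, 1.383]
ft_force: [0.9, -1.3, 0.3]
gripper_width: 0.997
finger_force: 0.0
```

>>> {"fn": "carry_out", "kwargs": {
  "plan": [
    {"dx": -20,"dy": -32,"dz": 0,"roll": 0},
    {"dx": -20,"dy": -32,"dz": 0,"roll": 0},
    {"dx": -20,"dy": -32,"dz": 0,"roll": 0},
    {"dx": -15,"dy": -20,"dz": 0,"roll": 0}
  ]
}}

```text
t: 11.67
eef_pos: [355.7, -56.9, 357.3]
tcp_rot: [3.141, 0.0, 1.382]
ft_force: [0.0, -0.1, 0.0]
gripper_width: 0.996
finger_force: 0.0
```

```bash
python3 - <<'E'
from h import *
t=arm.capture("top");s=arm.capture("side")
a=crop(s,215,130,100,145,4);b=crop(t,145,170,100,60,4)
print(arm.observe()["eef_pos"])
b2=crop(t,140,178,66,56,6); 
b=np.vstack([b,crop(t,305,170,100,60,4),np.zeros((100,400,3),np.uint8)])
a=crop(s,225,220,80,145,5)[:580]
b=np.hstack([a[:, :400],b]) 
cv2.imwrite("pics/m1.png",b) if a.shape[0]==580 else print(a.shape,b.shape)
E
```

```text
[355.68978544 -57.07069371 357.26063136]
```

View pics/m1.png

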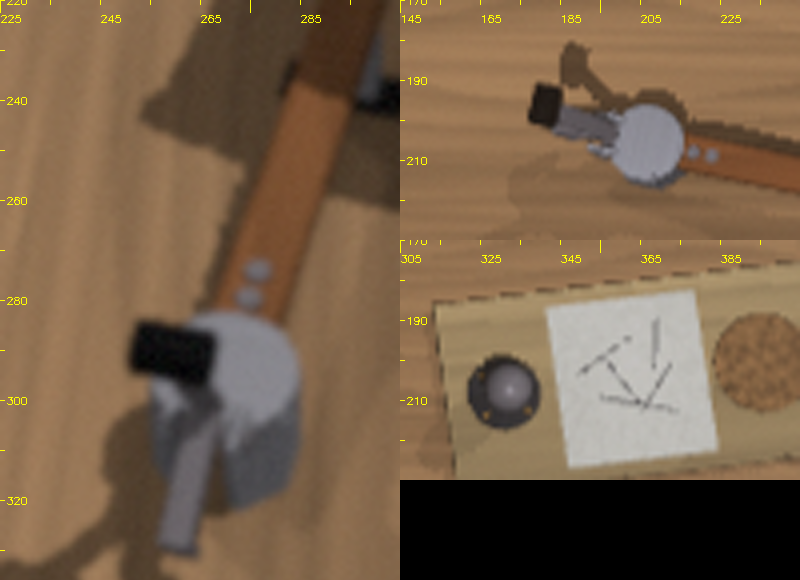

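The handle now stands up, and the grip is over the cap's edge in the side view. The cap is at top (206.5,205.6) and side (269.6,294.2), the grip at top (180.9,195.9), and the screws at top (218.1,207.6) and (222.6,208.5). I'll compute the pose and segment the bar by colour to get its direction.

```bash
python3 - <<'E'
from h import *
t=arm.capture("top");cv2.imwrite("raw_t1.png",t[:,:,::-1]);cv2.imwrite("raw_s1.png",arm.capture("side")[:,:,::-1])
for n,uv,z in(("top",(206.5,205.6),52),("side",(269.6,294.2),52),("top",(180.9,195.9),143),("top",(218.1,207.6),51),("top",(222.6,208.5),51)): print(n,uv,onz(n,uv,z).round(1))
h=cv2.cvtColor(t,cv2.COLOR_RGB2HSV).astype(int)
for p in((235,211),(250,214),(265,216),(240,190),(215,190)):print(p,h[p[1],p[0]])
m=((h[...,1]>150)&(h[...,0]<14)&(h[...,2]>50)).astype(np.uint8);m[:, :212]=0;m[:,300:]=0;m[:190]=0;m[235:]=0
n,l,st,c=cv2.connectedComponentsWithStats(m);i=1+st[1:,4].argmax();print(st[i],c[i])
pts=np.argwhere(l==i)[:,::-1].astype(np.float32);print(cv2.minAreaRect(pts))
L=cv2.fitLine(pts,cv2.DIST_L2,0,.01,.01).ravel();print(L)
a=onz("top",L[2:]+30*L[:2],50);b=onz("top",L[2:]-30*L[:2],50);d=a-b;d/=np.linalg.norm(d);print("bar dir",d,"yaw",np.arctan2(d[0],-d[1]), "end",onz("top",pts[pts[:,0].argmax()],50))
E
```

```text
top (206.5, 205.6) [556.9 185.2  52. ]
side (269.6, 294.2) [555.3 189.6  52. ]
top (180.9, 195.9) [568.2 244.4 143. ]
top (218.1, 207.6) [551.6 150.9  51. ]
top (222.6, 208.5) [549.2 137.6  51. ]
(235, 211) [ 12 157 122]
(250, 214) [ 12 157 130]
(265, 216) [ 12 154  68]
(240, 190) [ 15 117 151]
(215, 190) [ 15 116 154]
[215 204  67  21 492] [248.93902439 214.26829268]
((248.28846740722656, 214.0576934814453), (67.26783752441406, 8.629110336303711), 11.309932708740234)
[9.7960162e-01 2.0094939e-01 2.4893903e+02 2.1426830e+02]
bar dir [-0.18651354 -0.98245239  0.        ] yaw -0.18761220647318277 end [523.85616353 -35.25523103  50.        ]
```

>>> {"fn": "carry_out", "kwargs": {
  "plan": [
    {"dx": 23.4,"dy": 21.3,"dz": -12,"roll": 0},
    {"dx": 23.4,"dy": 21.3,"dz": -12,"roll": 0},
    {"dx": 23.4,"dy": 21.3,"dz": -12,"roll": 0},
    {"dx": 23.4,"dy": 21.3,"dz": -12,"roll": 0},
    {"dx": 23.4,"dy": 21.3,"dz": -12,"roll": 0},
    {"dx": 23.4,"dy": 21.3,"dz": -12,"roll": 0},
    {"dx": 23.4,"dy": 21.3,"dz": -12,"roll": 0},
    {"dx": 23.2,"dy": 21.2,"dz": -12,"roll": 0},
    {"dx": 0,"dy": 0,"dz": -16,"roll": 0},
    {"dx": 0,"dy": 0,"dz": -16,"roll": 0},
    {"dx": 0,"dy": 0,"dz": -16,"roll": 0},
    {"dx": 0,"dy": 0,"dz": -15,"roll": 0}
  ]
}}

```text
t: 12.87
eef_pos: [544.3, 116.8, 196.6]
tcp_rot: [-3.141, -0.0, 1.384]
ft_force: [-0.1, 0.1, -0.4]
gripper_width: 1.001
finger_force: 0.0
```

>>> {"fn": "carry_out", "kwargs": {
  "claw": 1,
  "plan": [
    {"dx": 0,"dy": 0,"dz": 0,"roll": 0},
    {"dx": 0,"dy": 0,"dz": 0,"roll": 0},
    {"dx": 0,"dy": 0,"dz": 0,"roll": 0},
    {"dx": 0,"dy": 0,"dz": 0,"roll": 0},
    {"dx": 0,"dy": 0,"dz": 0,"roll": 0},
    {"dx": 0,"dy": 0,"dz": 0,"roll": 0},
    {"dx": 0,"dy": 0,"dz": 0,"roll": 0},
    {"dx": 0,"dy": 0,"dz": 0,"roll": 0}
  ]
}}

```text
t: 13.53
eef_pos: [544.5, 115.2, 199.0]
tcp_rot: [3.14, -0.001, 1.382]
ft_force: [-1.3, 1.6, 6.0]
gripper_width: 0.314
finger_force: 60.1
```

>>> {"fn": "carry_out", "kwargs": {
  "plan": [
    {"dx": 0,"dy": 0,"dz": 6,"roll": 0},
    {"dx": 0,"dy": 0,"dz": 10,"roll": 0},
    {"dx": 0,"dy": 0,"dz": 14,"roll": 0},
    {"dx": 0,"dy": 0,"dz": 14,"roll": 0},
    {"dx": 0,"dy": 0,"dz": 14,"roll": 0},
    {"dx": 0,"dy": 0,"dz": 14,"roll": 0},
    {"dx": 0,"dy": 0,"dz": 10,"roll": 0},
    {"dx": 0,"dy": 0,"dz": 6,"roll": 0}
  ]
}}

```text
t: 14.2
eef_pos: [544.2, 115.0, 287.4]
tcp_rot: [3.14, -0.0, 1.382]
ft_force: [0.0, -0.0, -6.7]
gripper_width: 0.319
finger_force: 59.8
```

>>> {"fn": "carry_out", "kwargs": {
  "plan": [
    {"dx": 1,"dy": -12,"dz": 0,"roll": 0.6},
    {"dx": 2,"dy": -24,"dz": 0,"roll": 1.2},
    {"dx": 2,"dy": -30,"dz": 0,"roll": 1.4},
    {"dx": 2,"dy": -30,"dz": 0,"roll": 1.4},
    {"dx": 2,"dy": -30,"dz": 0,"roll": 1.4},
    {"dx": 2,"dy": -30,"dz": 0,"roll": 1.4},
    {"dx": 2,"dy": -30,"dz": 0,"roll": 1.4},
    {"dx": 2,"dy": -30,"dz": 0,"roll": 1.4},
    {"dx": 2,"dy": -30,"dz": 0,"roll": 1.4},
    {"dx": 2,"dy": -30,"dz": 0,"roll": 1.4},
    {"dx": 2,"dy": -30,"dz": 0,"roll": 1.4},
    {"dx": 2,"dy": -30,"dz": 0,"roll": 1.4}
  ]
}}

```text
t: 15.2
eef_pos: [566.9, -222.5, 285.6]
tcp_rot: [-3.141, -0.0, 1.659]
ft_force: [1.2, -0.0, -6.1]
gripper_width: 0.313
finger_force: 59.8
```

>>> {"fn": "carry_out", "kwargs": {
  "plan": [
    {"dx": 2,"dy": -22,"dz": 0,"roll": 1.4},
    {"dx": 1,"dy": -11,"dz": 0,"roll": 1.4},
    {"dx": 1,"dy": -5,"dz": 0,"roll": 0.1},
    {"dx": 0,"dy": 0,"dz": 0,"roll": 0},
    {"dx": 0,"dy": 0,"dz": 0,"roll": 0},
    {"dx": 0,"dy": 0,"dz": 0,"roll": 0}
  ]
}}

```text
t: 15.7
eef_pos: [571.2, -257.9, 285.7]
tcp_rot: [-3.141, -0.001, 1.709]
ft_force: [-0.1, 0.2, -7.6]
gripper_width: 0.313
finger_force: 59.8
```

>>> {"fn": "carry_out", "kwargs": {
  "plan": [
    {"dx": 0,"dy": 0,"dz": -8,"roll": 0},
    {"dx": 0,"dy": 0,"dz": -8,"roll": 0},
    {"dx": 0,"dy": 0,"dz": -5,"roll": 0},
    {"dx": 0,"dy": 0,"dz": 0,"roll": 0},
    {"dx": 0,"dy": 0,"dz": 0,"roll": 0},
    {"dx": 0,"dy": 0,"dz": 0,"roll": 0}
  ]
}}

```text
t: 16.2
eef_pos: [571.3, -258.9, 265.0]
tcp_rot: [3.141, 0.0, 1.709]
ft_force: [-0.7, -0.0, -7.7]
gripper_width: 0.318
finger_force: 59.7
```

```bash
python3 - <<'E'
from h import *
t=arm.capture("top");s=arm.capture("side")
a=crop(s,240,105,80,95,5);b=crop(t,300,165,80,80,5)
e=arm.observe()["eef_pos"];print(e)
b=np.vstack([b,np.zeros((75,400,3),np.uint8)])
cv2.imwrite("pics/m2.png",np.hstack([a,b]))
print(proj("top",(563,-187.3,e[2]-146)),proj("side",(560.5,-186.6,e[2]-146)))
E
```

```text
[ 571.30275041 -259.01375328  265.22918419]
[335.1013773  201.76403806] [279.28067335 146.15470874]
```

View pics/m2.png

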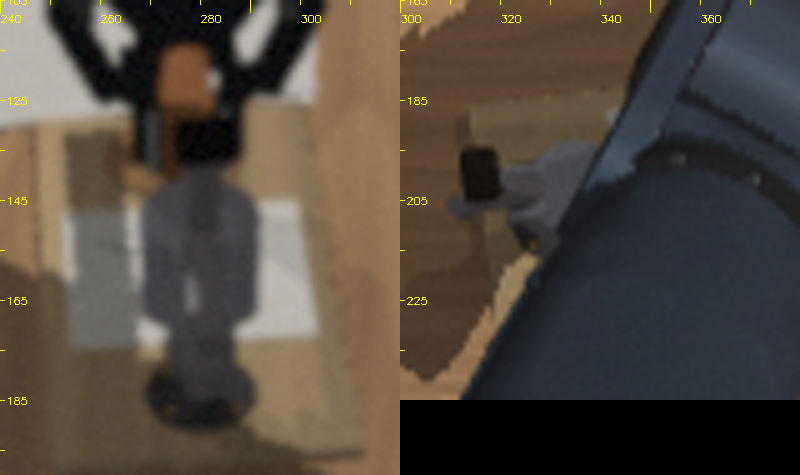

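In the side view the housing centre is at u≈279.7, against 279.3 predicted. In the top view the visible cap edge matches the prediction to about 0.5 px. So the socket sits over the ball to about 1 mm, and it needs about +0.9 mm in x. The handle is still up. I'll correct that and lower slowly while watching the force.

>>> {"fn": "carry_out", "kwargs": {
  "plan": [
    {"dx": 0.9,"dy": 0.3,"dz": 0,"roll": 0},
    {"dx": 0,"dy": 0,"dz": -4,"roll": 0},
    {"dx": 0,"dy": 0,"dz": -4,"roll": 0},
    {"dx": 0,"dy": 0,"dz": -4,"roll": 0},
    {"dx": 0,"dy": 0,"dz": -3,"roll": 0},
    {"dx": 0,"dy": 0,"dz": -3,"roll": 0},
    {"dx": 0,"dy": 0,"dz": 0,"roll": 0}
  ]
}}

```text
t: 16.88
eef_pos: [571.9, -258.6, 246.0]
tcp_rot: [-3.141, -0.001, 1.709]
ft_force: [-0.5, -0.0, -7.8]
gripper_width: 0.314
finger_force: 59.7
```

>>> {"fn": "carry_out", "kwargs": {
  "plan": [
    {"dx": 0,"dy": 0,"dz": -3,"roll": 0},
    {"dx": 0,"dy": 0,"dz": -3,"roll": 0},
    {"dx": 0,"dy": 0,"dz": 0,"roll": 0}
  ]
}}

```text
t: 17.13
eef_pos: [571.9, -258.6, 240.3]
tcp_rot: [-3.141, -0.0, 1.709]
ft_force: [0.1, 0.7, -6.8]
gripper_width: 0.315
finger_force: 59.7
```

>>> {"fn": "carry_out", "kwargs": {
  "plan": [
    {"dx": 0,"dy": 0,"dz": -3,"roll": 0},
    {"dx": 0,"dy": 0,"dz": -3,"roll": 0},
    {"dx": 0,"dy": 0,"dz": 0,"roll": 0}
  ]
}}

```text
t: 17.38
eef_pos: [571.9, -258.6, 234.2]
tcp_rot: [-3.141, -0.001, 1.709]
ft_force: [-0.4, -0.4, -7.0]
gripper_width: 0.316
finger_force: 59.7
```

>>> {"fn": "carry_out", "kwargs": {
  "plan": [
    {"dx": 0,"dy": 0,"dz": -3,"roll": 0},
    {"dx": 0,"dy": 0,"dz": -3,"roll": 0},
    {"dx": 0,"dy": 0,"dz": -3,"roll": 0},
    {"dx": 0,"dy": 0,"dz": 0,"roll": 0}
  ]
}}

```text
t: 17.72
eef_pos: [571.9, -258.6, 225.1]
tcp_rot: [-3.141, -0.001, 1.709]
ft_force: [-0.1, -0.1, -7.0]
gripper_width: 0.318
finger_force: 59.7
```

>>> {"fn": "carry_out", "kwargs": {
  "plan": [
    {"dx": 0,"dy": 0,"dz": -3,"roll": 0},
    {"dx": 0,"dy": 0,"dz": -3,"roll": 0},
    {"dx": 0,"dy": 0,"dz": -2,"roll": 0},
    {"dx": 0,"dy": 0,"dz": 0,"roll": 0}
  ]
}}

```text
t: 18.05
eef_pos: [572.0, -258.6, 217.3]
tcp_rot: [-3.141, -0.0, 1.709]
ft_force: [-0.4, 0.1, -6.9]
gripper_width: 0.317
finger_force: 59.8
```

>>> {"fn": "carry_out", "kwargs": {
  "plan": [
    {"dx": 0,"dy": 0,"dz": -1.5,"roll": 0},
    {"dx": 0,"dy": 0,"dz": -1.5,"roll": 0},
    {"dx": 0,"dy": 0,"dz": 0,"roll": 0}
  ]
}}

```text
t: 18.3
eef_pos: [572.0, -258.6, 214.6]
tcp_rot: [-3.141, -0.0, 1.709]
ft_force: [-1.1, -0.1, -7.1]
gripper_width: 0.312
finger_force: 59.8
```

>>> {"fn": "carry_out", "kwargs": {
  "plan": [
    {"dx": 0,"dy": 0,"dz": -1,"roll": 0},
    {"dx": 0,"dy": 0,"dz": -1,"roll": 0},
    {"dx": 0,"dy": 0,"dz": 0,"roll": 0}
  ]
}}

```text
t: 18.55
eef_pos: [572.1, -258.6, 212.7]
tcp_rot: [-3.141, -0.0, 1.709]
ft_force: [-0.6, -0.4, -7.8]
gripper_width: 0.319
finger_force: 59.8
```

>>> {"fn": "carry_out", "kwargs": {
  "plan": [
    {"dx": 0,"dy": 0,"dz": -1,"roll": 0},
    {"dx": 0,"dy": 0,"dz": 0,"roll": 0}
  ]
}}

```text
t: 18.72
eef_pos: [572.1, -258.7, 211.8]
tcp_rot: [3.142, -0.0, 1.708]
ft_force: [-0.4, -0.1, -5.9]
gripper_width: 0.314
finger_force: 59.8
```

>>> {"fn": "carry_out", "kwargs": {
  "plan": [
    {"dx": 0,"dy": 0,"dz": -1,"roll": 0},
    {"dx": 0,"dy": 0,"dz": 0,"roll": 0}
  ]
}}

```text
t: 18.88
eef_pos: [572.2, -258.7, 211.1]
tcp_rot: [3.141, 0.0, 1.709]
ft_force: [0.0, 1.1, -3.3]
gripper_width: 0.315
finger_force: 60.2
```

Contact is starting.

>>> {"fn": "carry_out", "kwargs": {
  "plan": [
    {"dx": 0,"dy": 0,"dz": -0.7,"roll": 0},
    {"dx": 0,"dy": 0,"dz": 0,"roll": 0},
    {"dx": 0,"dy": 0,"dz": 0,"roll": 0}
  ]
}}

```text
t: 19.13
eef_pos: [572.2, -258.7, 210.5]
tcp_rot: [3.141, 0.0, 1.709]
ft_force: [-1.3, -0.0, -0.9]
gripper_width: 0.318
finger_force: 60.5
```

>>> {"fn": "carry_out", "kwargs": {
  "plan": [
    {"dx": 0,"dy": 0,"dz": -0.7,"roll": 0},
    {"dx": 0,"dy": 0,"dz": 0,"roll": 0},
    {"dx": 0,"dy": 0,"dz": 0,"roll": 0}
  ]
}}

```text
t: 19.38
eef_pos: [572.2, -258.7, 210.1]
tcp_rot: [3.141, 0.0, 1.709]
ft_force: [-2.8, 2.7, 6.1]
gripper_width: 0.313
finger_force: 61.3
```

>>> {"fn": "carry_out", "kwargs": {
  "claw": -1,
  "plan": [
    {"dx": 0,"dy": 0,"dz": 0,"roll": 0},
    {"dx": 0,"dy": 0,"dz": 0,"roll": 0},
    {"dx": 0,"dy": 0,"dz": 0,"roll": 0},
    {"dx": 0,"dy": 0,"dz": 0,"roll": 0},
    {"dx": 0,"dy": 0,"dz": 0,"roll": 0},
    {"dx": 0,"dy": 0,"dz": 10,"roll": 0},
    {"dx": 0,"dy": 0,"dz": 25,"roll": 0},
    {"dx": 0,"dy": 0,"dz": 35,"roll": 0},
    {"dx": 0,"dy": 0,"dz": 35,"roll": 0},
    {"dx": 0,"dy": 0,"dz": 35,"roll": 0},
    {"dx": 0,"dy": 0,"dz": 20,"roll": 0},
    {"dx": 0,"dy": 0,"dz": 0,"roll": 0}
  ]
}}

```text
t: 20.38
eef_pos: [572.6, -258.9, 375.6]
tcp_rot: [3.135, 0.005, 1.709]
ft_force: [0.2, 0.6, -0.1]
gripper_width: 1.004
finger_force: 0.0
```

>>> {"fn": "carry_out", "kwargs": {
  "plan": [
    {"dx": -3,"dy": 21.5,"dz": 0,"roll": 0},
    {"dx": -4,"dy": 30,"dz": 0,"roll": 0},
    {"dx": -4,"dy": 30,"dz": 0,"roll": 0},
    {"dx": -4,"dy": 30,"dz": 0,"roll": 0},
    {"dx": -3.3,"dy": 20,"dz": 0,"roll": 0},
    {"dx": 0,"dy": 0,"dz": 0,"roll": 0},
    {"dx": 0,"dy": 0,"dz": 0,"roll": 0},
    {"dx": 0,"dy": 0,"dz": 0,"roll": 0}
  ]
}}

```text
t: 21.05
eef_pos: [553.9, -127.7, 369.5]
tcp_rot: [3.141, 0.0, 1.709]
ft_force: [-0.5, -0.3, 0.1]
gripper_width: 1.0
finger_force: 0.0
```

```bash
python3 - <<'E'
from h import *
t=arm.capture("top");s=arm.capture("side")
cv2.imwrite("raw_s2.png",s[:,:,::-1])
e=arm.observe()["eef_pos"];print(e)
# dark grip centroid in side image near prediction
p=proj("side",(554,-127,147));print("pred grip",p)
# black, low-value pixels away from gripper
g=s.max(2);x,y=p.round().astype(int)
print(g[y-16:y+17:2,x-22:x+23:2])
E
```

```text
[ 553.88388357 -128.10037986  369.35668538]
pred grip [280.3992609  152.07876376]
[[156 139  84  37  17  20  75 120 128 129 126 104  49  81 127 133 144 145
  148 145 141 137 138]
 [156 138  96  55  43  45  73 114 126 127 125 122 109 111 114 126 143 145
  147 145 141 137 140]
 [158 151  99  70  70  69  74 112 124 125 126 121 110 116 112 127 136 142
  147 146 142 135 134]
 [159 155 118  75  72  73  70 105 123 125 124 123 101 111 126 131 132 134
  145 147 143 138 135]
 [160 150 112  87  84  76  73 106 122 123 122 123 119 128 133 136 136 139
  149 159 154 139 133]
 [166 164 131  94  95  96  90 106 120 118 120 119 131 149 155 165 164 164
  174 182 179 145 132]
 [183 182 153 107 105 105 104 104 109  65  61  57  57  69  83 154 166 169
  171 183 182 153 136]
 [185 185 173 115 107 107 104 102  94  16  16  10  14  11  37 131 165 166
  172 183 184 158 135]
 [183 181 153 107 105 105 103  98  94  20   7  12  13  11  31 132 166 167
  170 181 185 166 140]
 [183 167 156 101  99  95  95  94  96  24  11  11  10  14  34 133 167 170
  169 180 184 174 143]
 [186 185 178 118 104 101 103  95 104  52  20  25  26  43  78 152 167 168
  168 177 183 175 144]
 [185 189 180 119 105 106 109  98 114 109  66  52  52  86 144 164 170 169
  169 176 180 182 150]
 [184 185 180 117  99 109 111 119 130 130  77  54  58 115 148 163 168 169
  168 174 184 183 155]
 [186 187 184 135 105 103 130 141 139 135  77  53  61 121 143 146 160 167
  167 170 185 185 161]
 [188 188 183 137 107 120 139 141 141 135  72  53  65 127 144 144 148 165
  168 169 181 185 168]
 [187 186 182 137 107 126 141 140 140 134  66  53  68 134 143 144 143 161
  167 167 178 183 172]
 [185 185 184 153 103 108 139 139 139 132  70  48  73 129 138 142 132 161
  166 167 176 183 179]]
```

The black grip appears within about 1 px of its predicted side pixel (280.4,152.1), so the rest is home and the handle is up. I'll descend and take the grip lightly.

>>> {"fn": "carry_out", "kwargs": {
  "plan": [
    {"dx": -0.5,"dy": 0.7,"dz": -18,"roll": 0},
    {"dx": 0,"dy": 0,"dz": -18,"roll": 0},
    {"dx": 0,"dy": 0,"dz": -16,"roll": 0},
    {"dx": 0,"dy": 0,"dz": -10,"roll": 0},
    {"dx": 0,"dy": 0,"dz": -5,"roll": 0},
    {"dx": 0,"dy": 0,"dz": 0,"roll": 0}
  ]
}}

```text
t: 21.65
eef_pos: [553.2, -126.9, 301.6]
tcp_rot: [-3.14, -0.001, 1.708]
ft_force: [-0.1, -0.7, 0.5]
gripper_width: 1.002
finger_force: 0.0
```

>>> {"fn": "carry_out", "kwargs": {
  "claw": 0.352,
  "plan": [
    {"dx": 0,"dy": 0,"dz": 0,"roll": 0},
    {"dx": 0,"dy": 0,"dz": 0,"roll": 0},
    {"dx": 0,"dy": 0,"dz": 0,"roll": 0},
    {"dx": 0,"dy": 0,"dz": 0,"roll": 0},
    {"dx": 0,"dy": 0,"dz": 0,"roll": 0},
    {"dx": 0,"dy": 0,"dz": 0,"roll": 0},
    {"dx": 0,"dy": 0,"dz": 0,"roll": 0},
    {"dx": 0,"dy": 0,"dz": 0,"roll": 0}
  ]
}}

```text
t: 22.32
eef_pos: [553.4, -126.5, 302.9]
tcp_rot: [3.141, 0.0, 1.709]
ft_force: [0.5, 1.1, 4.2]
gripper_width: 0.323
finger_force: 8.9
```

>>> {"fn": "carry_out", "kwargs": {
  "plan": [
    {"dx": -0.6,"dy": 4.5,"dz": -1.9,"roll": 0},
    {"dx": -0.6,"dy": 4.5,"dz": -2.1,"roll": 0},
    {"dx": -0.6,"dy": 4.3,"dz": -2.4,"roll": 0},
    {"dx": -0.6,"dy": 4.2,"dz": -2.6,"roll": 0},
    {"dx": -0.6,"dy": 4,"dz": -2.9,"roll": 0},
    {"dx": -0.5,"dy": 3.9,"dz": -3,"roll": 0},
    {"dx": -0.5,"dy": 3.7,"dz": -3.3,"roll": 0},
    {"dx": -0.5,"dy": 3.5,"dz": -3.5,"roll": 0},
    {"dx": 0,"dy": 0,"dz": 0,"roll": 0}
  ]
}}

```text
t: 23.07
eef_pos: [548.6, -93.1, 280.0]
tcp_rot: [-3.141, -0.001, 1.709]
ft_force: [1.0, 2.8, 0.5]
gripper_width: 0.327
finger_force: 9.0
```

>>> {"fn": "carry_out", "kwargs": {
  "plan": [
    {"dx": -0.5,"dy": 3.3,"dz": -3.7,"roll": 0},
    {"dx": -0.4,"dy": 3.1,"dz": -3.8,"roll": 0},
    {"dx": -0.4,"dy": 2.9,"dz": -4,"roll": 0},
    {"dx": -0.4,"dy": 2.7,"dz": -4.2,"roll": 0},
    {"dx": -0.3,"dy": 2.5,"dz": -4.3,"roll": 0},
    {"dx": -0.3,"dy": 2.2,"dz": -4.5,"roll": 0},
    {"dx": 0,"dy": 0,"dz": 0,"roll": 0}
  ]
}}

```text
t: 23.65
eef_pos: [546.2, -76.7, 255.2]
tcp_rot: [-3.14, -0.001, 1.709]
ft_force: [1.0, 0.6, 0.5]
gripper_width: 0.328
finger_force: 9.5
```

>>> {"fn": "carry_out", "kwargs": {
  "plan": [
    {"dx": -0.3,"dy": 2,"dz": -4.6,"roll": 0},
    {"dx": -0.2,"dy": 1.7,"dz": -4.6,"roll": 0},
    {"dx": -0.2,"dy": 1.5,"dz": -4.7,"roll": 0},
    {"dx": -0.2,"dy": 1.2,"dz": -4.8,"roll": 0},
    {"dx": 0,"dy": 0,"dz": 0,"roll": 0}
  ]
}}

```text
t: 24.07
eef_pos: [545.4, -70.6, 236.5]
tcp_rot: [-3.14, -0.0, 1.709]
ft_force: [0.4, 2.0, -0.5]
gripper_width: 0.323
finger_force: 9.7
```

>>> {"fn": "carry_out", "kwargs": {
  "plan": [
    {"dx": -0.1,"dy": 0.9,"dz": -4.5,"roll": 0},
    {"dx": -0.1,"dy": 0.7,"dz": -3,"roll": 0},
    {"dx": 0,"dy": 0,"dz": 0,"roll": 0}
  ]
}}

```text
t: 24.32
eef_pos: [545.3, -69.1, 229.5]
tcp_rot: [-3.141, -0.0, 1.709]
ft_force: [1.2, 1.5, 0.2]
gripper_width: 0.328
finger_force: 9.4
```

>>> {"fn": "carry_out", "kwargs": {
  "plan": [
    {"dx": 0,"dy": 0.2,"dz": -1.2,"roll": 0},
    {"dx": 0,"dy": 0.2,"dz": -1.2,"roll": 0},
    {"dx": 0,"dy": 0,"dz": 0,"roll": 0}
  ]
}}

```text
t: 24.57
eef_pos: [545.4, -68.8, 227.6]
tcp_rot: [-3.141, 0.0, 1.709]
ft_force: [0.8, -0.5, 0.9]
gripper_width: 0.328
finger_force: 9.4
```

>>> {"fn": "carry_out", "kwargs": {
  "plan": [
    {"dx": 0,"dy": 0.1,"dz": -1,"roll": 0},
    {"dx": 0,"dy": 0,"dz": -1,"roll": 0},
    {"dx": 0,"dy": 0,"dz": 0,"roll": 0}
  ]
}}

```text
t: 24.82
eef_pos: [545.4, -68.6, 225.6]
tcp_rot: [3.142, -0.0, 1.709]
ft_force: [0.6, 1.4, 0.3]
gripper_width: 0.323
finger_force: 9.5
```

>>> {"fn": "carry_out", "kwargs": {
  "plan": [
    {"dx": 0,"dy": 0,"dz": -1,"roll": 0},
    {"dx": 0,"dy": 0,"dz": -1,"roll": 0},
    {"dx": 0,"dy": 0,"dz": 0,"roll": 0}
  ]
}}

```text
t: 25.07
eef_pos: [545.4, -68.6, 223.6]
tcp_rot: [-3.142, -0.0, 1.709]
ft_force: [-0.0, 2.7, 2.3]
gripper_width: 0.322
finger_force: 9.8
```

>>> {"fn": "carry_out", "kwargs": {
  "plan": [
    {"dx": 0,"dy": 0,"dz": -1,"roll": 0},
    {"dx": 0,"dy": 0,"dz": -0.5,"roll": 0},
    {"dx": 0,"dy": 0,"dz": 0,"roll": 0}
  ]
}}

```text
t: 25.32
eef_pos: [545.4, -68.5, 222.3]
tcp_rot: [3.141, -0.0, 1.709]
ft_force: [-0.5, 4.7, 5.0]
gripper_width: 0.325
finger_force: 10.1
```

>>> {"fn": "carry_out", "kwargs": {
  "claw": -1,
  "plan": [
    {"dx": 0,"dy": 0,"dz": 0,"roll": 0},
    {"dx": 0,"dy": 0,"dz": 0,"roll": 0},
    {"dx": 0,"dy": 0,"dz": 0,"roll": 0},
    {"dx": 0,"dy": 0,"dz": 0,"roll": 0},
    {"dx": 0,"dy": 0,"dz": 15,"roll": 0},
    {"dx": 0,"dy": 0,"dz": 25,"roll": 0},
    {"dx": 0,"dy": 0,"dz": 10,"roll": 0}
  ]
}}

```text
t: 25.9
eef_pos: [545.9, -68.9, 274.3]
tcp_rot: [3.139, 0.001, 1.709]
ft_force: [0.8, 0.3, 0.2]
gripper_width: 1.001
finger_force: 0.0
```

>>> {"fn": "carry_out", "kwargs": {
  "claw": 1,
  "plan": [
    {"dx": 0,"dy": 0,"dz": 0,"roll": 0},
    {"dx": 0,"dy": 0,"dz": 0,"roll": 0},
    {"dx": 0,"dy": 0,"dz": 0,"roll": 0},
    {"dx": 0,"dy": 0,"dz": 0,"roll": 0},
    {"dx": 0,"dy": 0,"dz": 0,"roll": 0},
    {"dx": 0,"dy": 0,"dz": 0,"roll": 0},
    {"dx": 0,"dy": 0,"dz": 0,"roll": 0},
    {"dx": 0,"dy": 0,"dz": 0,"roll": 0},
    {"dx": 0,"dy": 0,"dz": 0,"roll": 0}
  ]
}}

```text
t: 26.65
eef_pos: [545.4, -68.7, 272.1]
tcp_rot: [-3.141, -0.0, 1.709]
ft_force: [-0.2, 0.2, -0.2]
gripper_width: 0.001
finger_force: 0.0
```

>>> {"fn": "carry_out", "kwargs": {
  "plan": [
    {"dx": 0,"dy": 0,"dz": -5,"roll": 0},
    {"dx": 0,"dy": 0,"dz": -5,"roll": 0},
    {"dx": 0,"dy": 0,"dz": -3,"roll": 0},
    {"dx": 0,"dy": 0,"dz": 0,"roll": 0}
  ]
}}

```text
t: 26.98
eef_pos: [545.1, -68.6, 258.2]
tcp_rot: [-3.14, -0.001, 1.709]
ft_force: [0.2, -0.6, -0.5]
gripper_width: -0.001
finger_force: 0.0
```

>>> {"fn": "carry_out", "kwargs": {
  "plan": [
    {"dx": 0,"dy": 0,"dz": -1,"roll": 0},
    {"dx": 0,"dy": 0,"dz": -1,"roll": 0},
    {"dx": 0,"dy": 0,"dz": 0,"roll": 0}
  ]
}}

```text
t: 27.23
eef_pos: [545.4, -68.7, 257.1]
tcp_rot: [-3.142, 0.0, 1.709]
ft_force: [0.3, 0.5, -0.4]
gripper_width: -0.001
finger_force: 0.0
```

>>> {"fn": "carry_out", "kwargs": {
  "plan": [
    {"dx": 0,"dy": 0,"dz": -1,"roll": 0},
    {"dx": 0,"dy": 0,"dz": -1,"roll": 0},
    {"dx": 0,"dy": 0,"dz": 0,"roll": 0}
  ]
}}

```text
t: 27.48
eef_pos: [545.4, -68.6, 255.2]
tcp_rot: [3.142, -0.0, 1.709]
ft_force: [-0.3, 0.7, 1.9]
gripper_width: -0.0
finger_force: 0.9
```

>>> {"fn": "carry_out", "kwargs": {
  "plan": [
    {"dx": 0,"dy": 0,"dz": -1,"roll": 0},
    {"dx": 0,"dy": 0,"dz": 0,"roll": 0},
    {"dx": 0,"dy": 0,"dz": 0,"roll": 0}
  ]
}}

```text
t: 27.73
eef_pos: [545.4, -68.6, 254.2]
tcp_rot: [3.142, -0.0, 1.709]
ft_force: [0.3, 1.6, 2.3]
gripper_width: 0.001
finger_force: 1.0
```

>>> {"fn": "carry_out", "kwargs": {
  "plan": [
    {"dx": 0,"dy": 0,"dz": -1,"roll": 0},
    {"dx": 0,"dy": 0,"dz": 0,"roll": 0},
    {"dx": 0,"dy": 0,"dz": 0,"roll": 0}
  ]
}}

```text
t: 27.98
eef_pos: [545.4, -68.6, 253.3]
tcp_rot: [3.141, -0.0, 1.709]
ft_force: [-1.4, 2.5, 3.6]
gripper_width: 0.0
finger_force: 2.1
```

>>> {"fn": "carry_out", "kwargs": {
  "plan": [
    {"dx": 0,"dy": 0,"dz": -1,"roll": 0},
    {"dx": 0,"dy": 0,"dz": 0,"roll": 0},
    {"dx": 0,"dy": 0,"dz": 0,"roll": 0}
  ]
}}

```text
t: 28.23
eef_pos: [545.5, -68.6, 252.4]
tcp_rot: [3.141, -0.0, 1.709]
ft_force: [-1.7, 3.5, 4.5]
gripper_width: -0.004
finger_force: 2.7
```

>>> {"fn": "carry_out", "kwargs": {
  "plan": [
    {"dx": 0,"dy": 0,"dz": -0.7,"roll": 0},
    {"dx": 0,"dy": 0,"dz": 0,"roll": 0},
    {"dx": 0,"dy": 0,"dz": 0,"roll": 0}
  ]
}}

```text
t: 28.48
eef_pos: [545.5, -68.5, 251.7]
tcp_rot: [3.141, -0.0, 1.709]
ft_force: [-0.6, 3.2, 6.0]
gripper_width: 0.001
finger_force: 3.1
```

>>> {"fn": "carry_out", "kwargs": {
  "plan": [
    {"dx": 0,"dy": 0,"dz": 3,"roll": 0},
    {"dx": 0,"dy": 0,"dz": 12,"roll": 0},
    {"dx": 0,"dy": 0,"dz": 30,"roll": 0},
    {"dx": 0,"dy": 0,"dz": 35,"roll": 0},
    {"dx": 0,"dy": 0,"dz": 30,"roll": 0},
    {"dx": -15,"dy": 28,"dz": 0,"roll": 0},
    {"dx": -18,"dy": 33,"dz": 0,"roll": 0},
    {"dx": -18,"dy": 33,"dz": 0,"roll": 0},
    {"dx": -18,"dy": 33,"dz": 0,"roll": 0},
    {"dx": -18,"dy": 33,"dz": 0,"roll": 0},
    {"dx": -18,"dy": 33,"dz": 0,"roll": 0},
    {"dx": -18,"dy": 28,"dz": 0,"roll": 0}
  ]
}}

```text
t: 29.48
eef_pos: [421.1, 153.8, 362.3]
tcp_rot: [3.141, 0.0, 1.709]
ft_force: [1.0, 0.3, 0.8]
gripper_width: -0.001
finger_force: 0.0
```

```bash
python3 - <<'E'
from h import *
t=arm.capture("top");s=arm.capture("side")
a=crop(s,235,105,80,118,5);b=crop(t,280,170,133,60,3)
print(arm.observe()["eef_pos"])
def W(l,tilt=0.01):
    y=.1385;c,q=np.cos(y),np.sin(y)
    return np.array([561.5+c*l[0]-q*l[1],-186.3+q*l[0]+c*l[1],12+l[2]+tilt*l[1]])
for k,l in dict(grip=(0,118,60),cap=(0,0,52),end=(0,-229,50),foot=(0,-200,0)).items(): print(k,proj("top",W(l)).round(1),proj("side",W(l)).round(1))
o=np.zeros((590,800,3),np.uint8);o[:,:400]=a;o[:b.shape[0],400:799]=b[:, :399]
c=crop(t,370,170,60,60,6);o[200:560,420:780]=c
cv2.imwrite("pics/fin.png",o)
E
```

```text
[420.25999918 154.83167874 362.14059913]
grip [292.9 209.8] [283.  194.9]
cap [332.7 205.5] [279.1 165.1]
end [409.2 196.4] [272.7 113.9]
foot [395.7 200.5] [273.8 135.3]
```

View pics/fin.png

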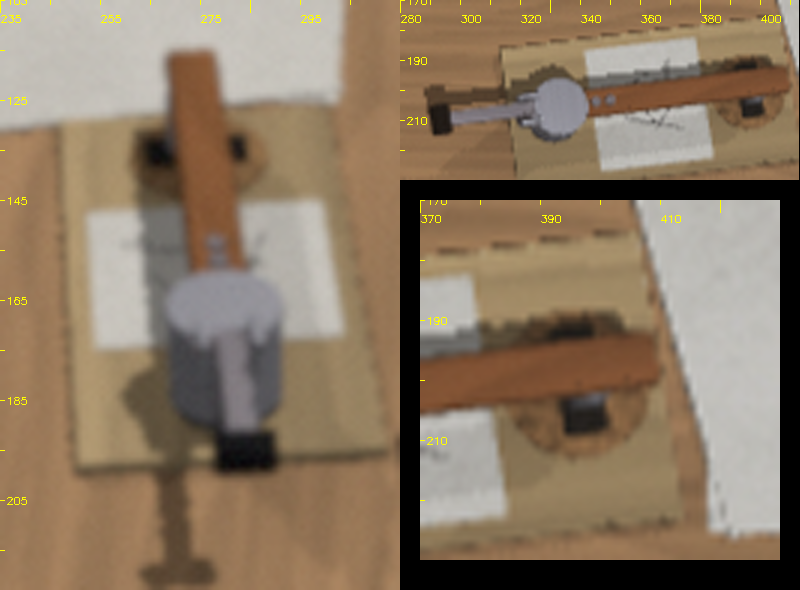

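The last picture shows:
- **Foot:** on the cork, at side (274,134), where (273.8,135.3) was predicted.
- **Cap:** over the ball.
- **Handle grip:** at side (283.8,195.0), against (283.0,194.9) predicted for fully down.

The arm is clear, so I'm handing the job in.

```bash
python3 -c "
from station import arm
print(arm.close_job())"
```

```text
the job is handed in; nothing more can be done
None
```

I handed the job in: the rest is on the ball with its foot on the cork and its handle pressed fully down, but my first try at raising the handle tilted the rest by about 13° (my estimate) and dragged it about 50 mm along the bench before I set it back down.

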